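Free a carton from the ratchet stop on the packing bench

ROBOT

A 6-joint arm with a two-finger parallel gripper is mounted at the origin on the work surface. World frame = base frame: x ahead of the robot, y to its left, z up, the work surface at z = 0. Lengths are in mm, angles in rad, forces in N, time in s.
With the tool pointing down it reaches from about 275 to 875 mm from the base axis. Payload 12.5 kg.
Tool frame: the origin (TCP) lies on the front face of the gripper's body, between the roots of the fingers; the fingertips stand 73 mm ahead of it and the grasp point (between the pads) lies 54 mm ahead of it; x points along the fingers, y is the direction in which the jaws open and shut, and the axes are right-handed (so a half turn about x gives the same grasp; the last joint's range is limited). The gripper opens to 85 mm and grips with 20 to 120 N. Pads are 22 mm wide; open, the fingers measure 114 mm over their backs; the gripper's body (76 mm by 85 mm) begins 54 mm behind the grasp point. The pads swing forward as they close: fully open they stand 13 mm farther back than shut.
Start: joints at [-1.311, 0.351, 1.652, -0, 1.139, -0.085], TCP at [185.923, -517.608, 303.89] pointing down, gripper open.
Joint ranges: [-2.75, 2.75], [-0.79, 2.1], [0.01, 2.65], [-1.57, 4.71], [0.07, 3.14], [-2.87, 2.87]. Speed limits (rad/s): [2.22, 2.22, 2.79, 3.14, 3.14, 3.14].

INTERFACE

Orientations are given as a unit quaternion [x, y, z, w].
In Python, from workcell import arm, get_image, job, regions_of gives the robot as it stands.
- The arm moves only by the shell command python3 -m jog 'ROWS'. ROWS is JSON, a list of rows, each a list of 5 numbers: the finger opening in m, from 0 to 0.0854, then the shift along the tool's x, y, z in m, then the turn about the tool's x in rad. In form: [[claw, tx, ty, tz, twist], ...]. A call has 1 to 5 rows; each row shifts and turns the pose as measured when the row begins, along the tool's axes as they then stand; what a row does not reach is not made up. A row lasts 1/12 s, in which the tool goes at most 41.7 mm and 7.16 degrees, less where a joint would pass 70% of its speed; a pose out of reach is approached as far as the arm can. A call is refused whole if a number of a shift passes 0.0417 or a number of a turn 0.125, either way. A call with a gripper value outside its range is refused whole. The fingers move at their own pace and stop on an object; the grip force is fixed at half the most. Time passes only in rows, so rows that do not move let the fingers close. It gives the time, the measured TCP pose, the force and the opening at its end, in the units of the state.
- arm.get_state(): the state, without advancing time (a new reading comes with each control period).
- get_image(name): name is "scene" or "top"; returns a dict with "img" (420x560x3 uint8, red, green, blue), "depth" (420x560 float32, mm along the optical axis (not along the pixel's ray), 0 where there is no reading), "camera_matrix" (3x3 intrinsics, pixels), "extrinsics" (4x4, takes a point from camera to world coordinates). Camera axes: x right, y down, z forward; pixel columns grow to the right and rows downward; lengths in mm; the calibration is good to about 2 mm. A picture is of the moment at which its call begins.
- job.sign_off(): hands the job in, once; it reports no verdict.
Trained networks look in the newest picture that a camera, given by its name, has taken for a name from the list of things; names that differ only in an ending like _2 or _b are one class to them, and where a whole thing is asked for, a point or a joint stands for the part that bears it (a point fixed in the world has none). Each returns a list of dicts, best first, with "conf" (0 to 1); they miss things now and then, are a little off and sometimes report something else, mostly with a low value. They report only what shows in the picture. A call takes as long as a camera call. They do not tell look-alikes from the thing itself.
- regions_of(camera, thing): "mask" (420x560 bool, what is visible of it) and "xy" ([column, row] in pixels, amid what is visible of it).
The state is a dict: "time_s": time; "q": joint angles; "qd": joint speeds; "joint_torque": joint torques, N m; "position": TCP position; "ee_rot": TCP orientation; "wrist_force": force on the tool from outside, world axes, zero at the start; "torque": the same for the moment, N m; "opening": opening from 0.0 (shut) to 1.0 (fully open).
Only numpy, scipy, OpenCV 4.12 (cv2) and the standard library are available. Lean on these libraries where they do the work, as an engineer would, in place of code of your own. Each camera call takes 0.05 s, during which the arm holds its last target. There are 200 camera calls.

TASK

Free the packed carton from the ratchet stop: press the release pad on the sliding jaw down and, while keeping it down, push the jaw back along its bar, fully home against the end block. Then push the carton straight out, away from the bar, until it lies wholly on the black rubber mat, and leave it there. Only press and push with the fingertips: do not lift, tip or carry the carton, and leave the other things on the bench alone.

Things in the scene. Friction and masses are not known exactly. Their poses are not given: they have to be found in the camera images.
- clamp: the ratchet carton stop, fixed to the bench. Origin on the bench under the bar's centre line. x runs along the bar from the fixed fence to the end block (the way the jaw opens); y is level, from the bar across the carton to the mat, roughly away from the robot; z up. Steel bar x = -150 to 185 mm, 16 mm wide, top 40 mm above the bench, ratchet teeth on its -y side out to 15 mm from the centre line
- jaw (a joint): travel of the grey sliding jaw along the bar in m: 0 closed, 0.110 fully back against the end block; starts at about 0 to 0.01. The ratchet (18 mm pitch, so up to 10 mm of play) lets it move towards the fence but blocks it from moving back unless the release pad is held down; with the pad down it slides with about 1.5 N
- release (a joint): how far the release pad is pressed down in m: 0 up, 0.012 right down; the ratchet is free beyond about 0.006. A spring lifts the pad when let go, and the jaw is then caught again. 2 N starts it, 7 N holds it right down
- release_top (a point): centre of the top face of the black release pad, which rides on the jaw's saddle, centred on the bar 28 mm behind the jaw's face. 44 mm along the bar by 40 mm wide, top 67 mm above the bench when up (55 mm when right down, still 2 mm above the saddle)
- rib_top (a point): top centre of the upright grey rib on the jaw's saddle: 10 mm thick along the bar, 44 mm wide, top 98 mm above the bench. It stands past the pad on the end-block side, its face 28 mm from the pad's centre: a fingertip on the pad can push against it towards the end block
- carton_center (a point): centre of the packed carton, a closed cardboard box 90 mm along the bar, 80 mm across it, 75 mm high, about 0.3 kg with a strip of tape, standing between fence and jaw; its bar side starts about 25 mm from the bar's centre line. Axes parallel to the clamp's, within about 1 degree, at the start
- fence_face (a point): middle of the fixed fence's face that looks to the jaw. Fence: grey upright plate, in the clamp's frame x = -140 to -120 mm, y = -20 to 118 mm, 55 mm high; this point is at x = -120, y = 65 mm
- end_block (a point): top centre of the grey end block that stops the jaw: in the clamp's frame x = 155 to 185 mm, y = -22 to 22 mm, 55 mm high
- jaw_face (a point): centre line of the bar at the jaw's face that looks to the fence, 25 mm above the bench (clamp x = -25 mm + travel). Behind it a saddle over the bar, 70 mm long, 48 mm wide, top at 53 mm; beside it an arm 14 mm thick, clamp y = 22 to 121 mm, 50 mm high; at the arm's end a lip (y = 113 to 121 mm) reaches 30 mm towards the fence and keeps the carton in
- mat_center (a point): centre of the black mat: 180 mm along the bar direction by 150 mm across (clamp x = -150 to 30 mm, y = 128 to 278 mm). It is flush with the bench and offers no edge
- small_carton_center (a point): bystander, centre: cardboard box 60 x 50 x 50 mm near the stop
- tape_roll: bystander: white roll of tape, open in the middle, resting on its flat side, 90 mm across, 48 mm high; origin at its underside
- spray_bottle: bystander: white bottle 56 mm across, 150 mm high; origin at its underside
- cutter: bystander: closed box cutter 130 x 24 x 14 mm lying beyond the fence, across the bar's direction; origin at its underside
- scanner: bystander: hand scanner about 140 x 68 x 36 mm lying on the left of the bench; origin under its grip
- stapler: bystander: stapler 140 x 34 x 59 mm on the right of the bench; origin at its underside
- mug: bystander: white mug 76 mm across, 90 mm high, on the left; origin at its underside
- carton: the same carton; origin at the centre of its underside, z up
Mind the look-alikes: they are no part of the job. Leave any blue or red look-alike of the carton alone.

How it is judged:
By the outcome, as a careful person would: the job done as asked, in the order asked, and still so for the second after the job is handed in, with the robot touching nothing.
It also fails if it takes over 48 s, if anything falls off the work surface, if the arm or the gripper's body presses on something with over 40 N, if the wrist force passes 120 N, or if a joint passes its speed limit or range.

## Working session

There is one attempt and no reset: what is moved stays moved. The work goes in short steps, Python scripts to look and compute and a shell command to move; the robot and the scene stay as the last step left them, time stands still between calls to the robot, and variables do not carry over. Pictures are saved under pics/ and viewed, about 8 in all and at most 12, crops included, and the job is handed in when it is done.

```bash
mkdir -p pics; cat > h.py <<'E'
import numpy as np,cv2
from workcell import arm,get_image,job,regions_of
def snap(cam,fn=None):
    d=get_image(cam)
    if fn: cv2.imwrite('pics/'+fn,d['img'][:,:,::-1])
    return d
def cloud(d):
    K=d['camera_matrix'];z=d['depth'];v,u=np.mgrid[:z.shape[0],:z.shape[1]]
    p=np.stack([(u-K[0,2])/K[0,0]*z,(v-K[1,2])/K[1,1]*z,z,np.ones_like(z)],-1)
    return (p@np.array(d['extrinsics']).T)[...,:3]
E
python3 - <<'E'
from h import *
print(arm.get_state())
for c in('top','scene'):
    d=snap(c,c+'1.png');P=cloud(d)
    for t in['release_top','rib_top','carton','jaw','clamp','end_block','fence_face','small_carton_center','mat_center','spray_bottle','tape_roll','mug']:
        for r in regions_of(c,t)[:2]:
            m=r['mask']&(d['depth']>0);q=P[m]
            if len(q): print(c,t,round(r['conf'],2),np.round(r['xy']),m.sum(),np.median(q,0).round(),'hi',np.percentile(q[:,2],95).round())
E
```

```text
{'time_s': 0.0, 'q': array([-1.31059350e+00,  3.51258193e-01,  1.65242311e+00,  1.18713560e-06,
        1.13910225e+00, -8.45805699e-02]), 'qd': array([ 1.72317244e-03, -1.14977900e-03, -1.50382118e-03, -5.34639749e-06,
        2.32773036e-04, -2.93671970e-04]), 'joint_torque': array([ 2.36642736e-04, -5.06095290e+01, -2.91405094e+01, -1.89499769e-05,
        4.52687076e-03,  2.04302137e-05]), 'position': array([ 185.86705216, -517.38158813,  303.34671805]), 'ee_rot': array([-0.69658892, -0.12171571,  0.69666201, -0.1208768 ]), 'wrist_force': array([ 0.24646386, -0.03750539,  0.5085213 ]), 'torque': array([-0.0590568 ,  0.00283922,  0.03219758]), 'opening': 1.0041872816181547}
top release_top 0.46 [274. 212.] 140 [474. -71.  67.] hi 75.0
top release_top 0.15 [268. 170.] 2872 [644. -38.   7.] hi 65.0
top carton 0.96 [360. 151.] 675 [ 714. -375.   75.] hi 84.0
top carton 0.71 [292. 252.] 437 [ 341. -135.   76.] hi 85.0
top jaw 0.84 [275. 211.] 431 [484. -64.  56.] hi 96.0
top clamp 0.67 [268. 169.] 2915 [643. -38.   6.] hi 65.0
top end_block 0.78 [268. 173.] 2820 [643. -38.   7.] hi 65
[... 735 characters left out ...]
scene clamp 0.78 [274. 264.] 4257 [637. -39.   2.] hi 61.0
scene end_block 0.92 [276. 263.] 4178 [640. -38.   2.] hi 62.0
scene fence_face 0.86 [276. 266.] 4270 [638. -39.   2.] hi 61.0
scene fence_face 0.37 [279. 212.] 113 [483. -62.  66.] hi 68.0
scene small_carton_center 0.75 [359. 244.] 461 [529. 202.  47.] hi 52.0
scene mat_center 0.87 [274. 263.] 4073 [641. -40.   2.] hi 59.0
scene spray_bottle 0.7 [207. 197.] 546 [ 471. -312.   76.] hi 146.0
scene spray_bottle 0.4 [358. 246.] 456 [529. 202.  47.] hi 52.0
scene tape_roll 0.81 [219. 246.] 860 [ 649. -212.   27.] hi 49.0
scene tape_roll 0.55 [296. 241.] 996 [582.  15.  73.] hi 77.0
scene mug 0.75 [448. 278.] 1209 [622. 443.  59.] hi 90.0
```

```bash
python3 - <<'E'
import cv2,numpy as np
a=cv2.imread('pics/top1.png')[110:290,150:400];b=cv2.imread('pics/scene1.png')[160:340,150:400]
im=np.vstack([cv2.resize(x,None,fx=1.65*1.0,fy=1.65,interpolation=cv2.INTER_CUBIC) for x in(a,b)])
cv2.imwrite('pics/v1.png',im);print(im.shape)
E
```

```text
(594, 412, 3)
```

View pics/v1.png

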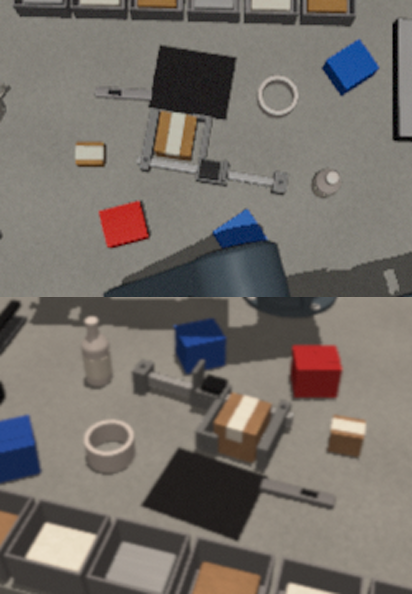

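The top view shows the clamp with the bar running right, and slightly towards the robot, from fence (145,160) to end block (280,180) in the crop. The pad is at (210,170), the carton at (176,135) and the mat at (193,80). Next I'll fit the clamp frame.

```bash
cat >> h.py <<'E'
def inreg(P,lo,hi):
    return np.all((P>lo)&(P<hi),-1)
E
python3 - <<'E'
from h import *
for c in('top','scene'):
    d=snap(c);P=cloud(d);I=d['img'].astype(int)
    m=inreg(P,[540,-220,-20],[820,120,25])&(I.max(-1)<45)
    n,l,s,_=cv2.connectedComponentsWithStats(m.astype(np.uint8));k=1+s[1:,4].argmax();m=l==k
    r=cv2.minAreaRect(P[m][:,:2].astype(np.float32));print(c,'mat',m.sum(),r,np.median(P[m],0).round(1))
    b=inreg(P,[420,-240,46],[560,-160,65]);q=P[b];print('endblk',b.sum(),q.mean(0).round(1),q.min(0).round(),q.max(0).round())
    b=inreg(P,[430,-120,84],[560,-20,106]);q=P[b];print('rib',b.sum(),q.mean(0).round(1),q.min(0).round(),q.max(0).round())
    b=inreg(P,[430,-120,60],[510,-20,74])&(I.max(-1)<60);q=P[b];print('pad',b.sum(),q.mean(0).round(1),q.min(0).round(),q.max(0).round(),cv2.minAreaRect(q[:,:2].astype(np.float32)))
    b=inreg(P,[500,-50,68],[680,90,84]);q=P[b];print('carton',b.sum(),q.mean(0).round(1),cv2.minAreaRect(q[:,:2].astype(np.float32)))
    b=inreg(P,[420,-160,35],[530,-115,46]);q=P[b];print('bar',b.sum(),q.mean(0).round(1))
    b=inreg(P,[420,-240,30],[600,100,48]);q=P[b]
E
```

```text
top mat 1706 ((686.6243896484375, -23.734031677246094), (176.44790649414062, 149.65023803710938), 81.6957778930664) [685.7 -23.4   2.2]
endblk 110 [ 454.4 -220.1   55.3] [ 431. -240.   46.] [ 476. -165.   65.]
rib 33 [474.2 -97.6  98.2] [ 451. -109.   85.] [516. -23. 105.]
pad 101 [473.9 -68.   67.7] [454. -88.  61.] [495. -49.  74.] ((474.3297119140625, -67.84771728515625), (39.64552688598633, 37.28375244140625), 82.25198364257812)
carton 507 [551.8   6.9  76. ] ((552.5926513671875, 6.83905029296875), (80.10305786132812, 90.92484283447266), 82.3311996459961)
bar 45 [ 466.4 -137.5   40.1]
scene mat 2266 ((686.0545043945312, -20.67040252685547), (172.2771453857422, 147.07923889160156), 81.87902069091797) [691.4 -19.    0.8]
endblk 98 [ 457.4 -218.4   54.1] [ 431. -237.   46.] [ 478. -203.   60.]
rib 48 [473.7 -95.6  94. ] [ 450. -103.   84.] [494. -90. 102.]
pad 125 [480.2 -68.1  66.3] [459. -98.  60.] [498. -43.  74.] ((477.08306884765625, -68.71772766113281), (52.52470397949219, 39.520206451416016), 78.7285385131836)
carton 602 [554.7  12.9  74.8] ((549.2854614257812, 12.484832763671875), (80.13233947753906, 98.47438049316406), 81.85057830810547)
bar 61 [ 464.2 -137.    39.4]
```

```bash
cat >> h.py <<'E'
from scipy.spatial.transform import Rotation as R
X=np.array([-.143,-.9897,0]);Y=np.array([.9897,-.143,0]);O=np.array([476.8,-52.6,0]);Z=np.array([0,0,1.])
def st(*targets):
    """print tool state in clamp frame and tool-frame shifts (mm) to clamp targets for the shut tips"""
    s=arm.get_state();M=R.from_quat(s['ee_rot']).as_matrix();C=np.array([X,Y,Z])
    p=s['position'];tip=p+73*M[:,0]
    f=s['wrist_force']
    print('t',round(s['time_s'],2),'tip clamp',(C@(tip-O)).round(1),'F clamp',(C@f).round(1),'op',round(s['opening'],2))
    ax=(C@M).round(3);print('tool axes in clamp:',ax.T.tolist(),'twist for ty||X',round(np.arctan2(X@M[:,2],X@M[:,1]),3),'or',round(np.arctan2(-X@M[:,2],-X@M[:,1]),3))
    for t in targets: print('to',t,'shift',(M.T@(O+C.T@np.array(t)-tip)).round(1))
E
python3 -c "
from h import *
st((8,0,100))"
```

```text
t 1.4 tip clamp [ 501.8 -221.4  230.9] F clamp [-0.1  0.3 -0.5] op 1.0
tool axes in clamp: [[0.0, 0.0, -1.0], [0.883, 0.469, 0.0], [0.469, -0.883, 0.0]] twist for ty||X 0.488 or -2.653
to (8, 0, 100) shift [ 130.9 -332.3 -427.2]
```

```bash
python3 -m jog '[[0,0,0,0,0.122],[0,0,0,0,0.122],[0,0,0,0,0.122],[0,0,0,0,0.122],[0,0,0,0,0]]'; python3 -m jog '[[0,0,-0.033,-0.0147,0],[0,0,-0.033,-0.0147,0],[0,0,-0.033,-0.0147,0],[0,0,-0.033,-0.0147,0],[0,0,-0.033,-0.0147,0]]';python3 -m jog '[[0,0,-0.033,-0.0147,0],[0,0,-0.033,-0.0147,0],[0,0,-0.033,-0.0147,0],[0,0,-0.033,-0.0147,0],[0,0,-0.033,-0.0147,0]]'; python3 -c "
from h import *
st((8,0,100))"
```

```text
time_s: 1.82
position: [185.9, -517.6, 303.9]
ee_rot: [-0.705, 0.056, 0.705, 0.056]
wrist_force: [0.0, 0.0, -0.4]
opening: 0.297
time_s: 2.23
position: [283.6, -364.8, 303.1]
ee_rot: [0.705, -0.052, -0.705, -0.051]
wrist_force: [0.6, -0.1, 0.2]
opening: 0.001
time_s: 2.65
position: [381.9, -203.4, 303.6]
ee_rot: [0.707, -0.045, -0.705, -0.043]
wrist_force: [0.6, -0.6, 0.6]
opening: -0.0
t 2.65 tip clamp [163.  -72.2 230.6] F clamp [0.5 0.6 0.6] op -0.0
tool axes in clamp: [[0.004, 0.003, -1.0], [1.0, 0.019, 0.004], [0.019, -1.0, -0.002]] twist for ty||X 0.019 or -3.122
to (8, 0, 100) shift [ 130.3 -154.1  -74.8]
```

```bash
python3 -m jog '[[0,0.01,-0.033,-0.015,0.019],[0,0.015,-0.033,-0.015,0],[0,0.02,-0.033,-0.015,0],[0,0.02,-0.033,-0.015,0],[0,0.02,-0.022,-0.015,0]]'; python3 -m jog '[[0,0,0,0,0]]'; python3 -c "
from h import *
st((8,0,100))
d=snap('top','t2.png');e=snap('scene','s2.png')
im=np.hstack([cv2.resize(x['img'][150:270,200:340] ,None,fx=2.8,fy=2.8,interpolation=2)[:,:,::-1] for x in(d,e)]);cv2.imwrite('pics/v2.png',im);print(im.shape)"
```

```text
time_s: 3.07
position: [481.0, -53.7, 221.7]
ee_rot: [0.711, -0.045, -0.701, -0.04]
wrist_force: [0.9, -1.0, 0.1]
opening: -0.004
time_s: 3.15
position: [482.0, -50.5, 218.6]
ee_rot: [0.71, -0.042, -0.702, -0.037]
wrist_force: [-0.3, -0.3, -0.3]
opening: 0.001
t 3.15 tip clamp [ -2.5   5.6 145.6] F clamp [ 0.4 -0.3 -0.3] op 0.0
tool axes in clamp: [[0.006, 0.012, -1.0], [0.999, 0.031, 0.006], [0.031, -0.999, -0.011]] twist for ty||X 0.032 or -3.11
to (8, 0, 100) shift [45.6 10.   6.5]
(336, 784, 3)
```

View pics/v2.png

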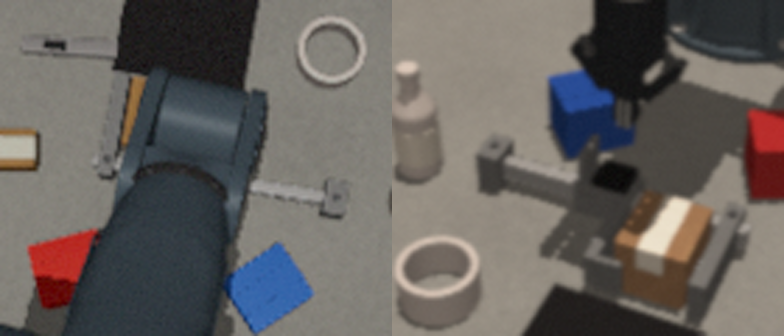

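The scene view shows the shut tips (625,115) above the black pad (615,178), with the rib to the pad's left. Descending.

```bash
python3 -m jog '[[0,0.015,0.005,0.003,0.032],[0,0.015,0.003,0.0025,0],[0,0.015,0.002,0.001,0],[0,0.015,0,0,0],[0,0,0,0,0]]'; python3 -c "
from h import *
st((8,0,80),(8,0,64))
e=snap('scene','s3.png');im=cv2.resize(e['img'][160:260,220:340],None,fx=4,fy=4,interpolation=2)[:,:,::-1];cv2.imwrite('pics/v3.png',im)"
```

```text
time_s: 3.67
position: [473.8, -67.8, 164.4]
ee_rot: [0.713, -0.053, -0.698, -0.046]
wrist_force: [-0.4, -0.4, -0.6]
opening: 0.004
t 3.67 tip clamp [16.1  0.8 91.4] F clamp [ 0.5 -0.3 -0.6] op 0.0
tool axes in clamp: [[0.008, 0.022, -1.0], [1.0, 0.003, 0.008], [0.003, -1.0, -0.022]] twist for ty||X 0.003 or -3.138
to (8, 0, 80) shift [11.4 -8.2  1. ]
to (8, 0, 64) shift [27.4 -8.3  1.3]
```

View pics/v3.png

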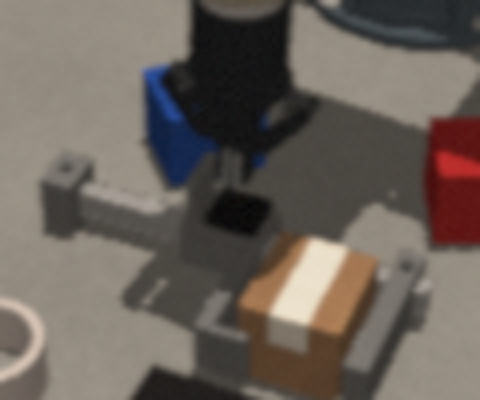

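The tips (232,165) are over the back of the pad, near the rib. I'll shift a little away from the rib and press.

```bash
python3 -m jog '[[0,0.006,-0.005,0,0],[0,0.008,0,0,0],[0,0.008,0,0,0],[0,0,0,0,0]]'; python3 -c "
from h import *
st((11,0,60))"; python3 -m jog '[[0,0.004,0,0,0],[0,0.004,0,0,0],[0,0.004,0,0,0]]';python3 -c "
from h import *
st((11,0,56))"
```

```text
time_s: 4.05
position: [476.8, -64.6, 145.8]
ee_rot: [0.715, -0.053, -0.695, -0.046]
wrist_force: [-0.3, 0.1, -0.0]
opening: 0.001
t 4.05 tip clamp [12.5  3.8 72.8] F clamp [-0.1 -0.3 -0. ] op 0.0
tool axes in clamp: [[0.009, 0.029, -1.0], [1.0, 0.003, 0.009], [0.004, -1.0, -0.029]] twist for ty||X 0.004 or -3.138
to (11, 0, 60) shift [12.7 -1.6  4.2]
time_s: 4.3
position: [477.4, -64.7, 133.7]
ee_rot: [0.716, -0.053, -0.695, -0.045]
wrist_force: [-1.0, -0.6, 4.2]
opening: -0.0
t 4.3 tip clamp [12.5  4.5 60.7] F clamp [ 0.7 -0.9  4.2] op -0.0
tool axes in clamp: [[0.009, 0.03, -1.0], [1.0, 0.004, 0.009], [0.005, -1.0, -0.03]] twist for ty||X 0.005 or -3.137
to (11, 0, 56) shift [ 4.6 -1.6  4.6]
```

```bash
python3 -m jog '[[0,0.004,0,0.002,0],[0,0.003,0,0.001,0],[0,0.001,0,0,0]]';python3 -c "
from h import *
st((11,0,55))"
```

```text
time_s: 4.55
position: [476.9, -64.7, 127.0]
ee_rot: [0.718, -0.053, -0.693, -0.045]
wrist_force: [-12.2, 2.8, 37.4]
opening: 0.001
t 4.55 tip clamp [12.7  4.5 54.1] F clamp [ -1.  -12.5  37.4] op 0.0
tool axes in clamp: [[0.009, 0.036, -0.999], [1.0, 0.004, 0.009], [0.005, -0.999, -0.036]] twist for ty||X 0.005 or -3.137
to (11, 0, 55) shift [-1.1 -1.7  4.4]
```

```bash
python3 -m jog '[[0,-0.0006,0.004,0,0],[0,0,0.006,0,0],[0,0,0.006,0,0]]';python3 -c "
from h import *
st((11,0,55))"
```

```text
time_s: 4.8
position: [474.3, -79.9, 128.8]
ee_rot: [0.718, -0.053, -0.693, -0.045]
wrist_force: [-0.5, 1.4, 5.4]
opening: -0.002
t 4.8 tip clamp [28.   4.  55.8] F clamp [-1.3 -0.7  5.4] op -0.0
tool axes in clamp: [[0.009, 0.036, -0.999], [1.0, 0.006, 0.009], [0.006, -0.999, -0.036]] twist for ty||X 0.006 or -3.135
to (11, 0, 55) shift [  0.5 -17.    4. ]
```

```bash
python3 -m jog '[[0,0.001,0.007,0.0005,0],[0,0.0005,0.007,0.0005,0],[0,0.0003,0.007,0,0]]';python3 -c "
from h import *
st((113,0,55))
for c in('scene',):
    d=snap(c);P=cloud(d);b=inreg(P,[430,-140,84],[510,-85,103])
    q=P[b];print('rib',b.sum(),q.mean(0).round(1) if b.sum() else 0)
"
```

```text
time_s: 5.05
position: [471.2, -101.0, 127.8]
ee_rot: [0.719, -0.052, -0.692, -0.044]
wrist_force: [-2.5, 1.5, 5.9]
opening: 0.003
t 5.05 tip clamp [49.4  4.3 54.8] F clamp [-1.1 -2.7  5.9] op 0.0
tool axes in clamp: [[0.009, 0.04, -0.999], [1.0, 0.007, 0.009], [0.007, -0.999, -0.04]] twist for ty||X 0.007 or -3.135
to (113, 0, 55) shift [ 0.2 63.6  4.7]
rib 62 [ 481.2 -112.9   93.6]
```

```bash
python3 -m jog '[[0,0.0007,0.008,0.0005,0],[0,0.0004,0.008,0.0005,0],[0,0.0004,0.008,0.0005,0],[0,0.0004,0.008,0.0005,0]]';python3 -c "
from h import *
st((134,0,55))
"
```

```text
time_s: 5.43
position: [466.1, -134.3, 127.7]
ee_rot: [0.721, -0.053, -0.69, -0.044]
wrist_force: [0.4, 2.5, 7.0]
opening: -0.003
t 5.43 tip clamp [83.   4.4 54.8] F clamp [-2.5  0.   7. ] op -0.0
tool axes in clamp: [[0.009, 0.045, -0.999], [1.0, 0.007, 0.01], [0.007, -0.999, -0.045]] twist for ty||X 0.007 or -3.134
to (134, 0, 55) shift [ 0.1 50.9  4.8]
```

```bash
python3 -m jog '[[0,0.0006,0.008,0.0005,0],[0,0.0004,0.008,0.0005,0],[0,0.0004,0.008,0.0005,0],[0,0.0004,0.008,0.0005,0]]';python3 -c "
from h import *
st((134,0,55))
";python3 -m jog '[[0,0.0006,0.007,0.0005,0],[0,0.0004,0.005,0.0005,0],[0,0.0004,0.003,0,0]]';python3 -c "
from h import *
st((134,0,55))
"
```

```text
time_s: 5.77
position: [461.1, -167.4, 127.7]
ee_rot: [0.723, -0.053, -0.688, -0.043]
wrist_force: [0.6, 5.3, 8.7]
opening: 0.004
t 5.77 tip clamp [116.6   4.6  54.8] F clamp [-5.3 -0.2  8.7] op 0.0
tool axes in clamp: [[0.01, 0.051, -0.999], [1.0, 0.007, 0.01], [0.008, -0.999, -0.051]] twist for ty||X 0.008 or -3.134
to (134, 0, 55) shift [-0.2 17.3  4.7]
time_s: 6.02
position: [459.9, -174.9, 128.9]
ee_rot: [0.724, -0.05, -0.687, -0.05]
wrist_force: [2.5, 31.9, 26.2]
opening: -0.003
t 6.02 tip clamp [123.2   4.6  56. ] F clamp [-31.9  -2.1  26.2] op -0.0
tool axes in clamp: [[-0.004, 0.052, -0.999], [1.0, 0.003, -0.004], [0.003, -0.999, -0.052]] twist for ty||X 0.003 or -3.139
to (134, 0, 55) shift [ 0.7 10.8  4.7]
```

```bash
python3 -c "
from h import *
st()
d=snap('scene','s4.png');P=cloud(d);C=np.array([X,Y,Z]);Q=(P-O)@C.T
b=inreg(Q,[130,-25,80],[165,25,103]);q=Q[b];print('rib',b.sum(),q.min(0),q.max(0),q.mean(0))
b=inreg(Q,[60,20,30],[120,125,58]);q=Q[b];print('arm',b.sum(),np.percentile(q,[5,50,95],axis=0))
im=cv2.resize(d['img'][150:270,200:340],None,fx=4,fy=4,interpolation=2)[:,:,::-1];cv2.imwrite('pics/v4.png',im)"
```

```text
t 6.02 tip clamp [123.2   4.6  56. ] F clamp [-31.9  -2.1  26.2] op -0.0
tool axes in clamp: [[-0.004, 0.052, -0.999], [1.0, 0.003, -0.004], [0.003, -0.999, -0.052]] twist for ty||X 0.003 or -3.139
rib 35 [130.40155243   4.53854755  80.46238611] [149.19620902  24.40719658 102.49645732] [141.29770694  14.40987631  91.312706  ]
arm 233 [[ 67.04733497  21.75757406  32.10362985]
 [ 86.59213748  78.02165232  47.45643663]
 [111.85816678 120.69878246  52.40033174]]
```

View pics/v4.png

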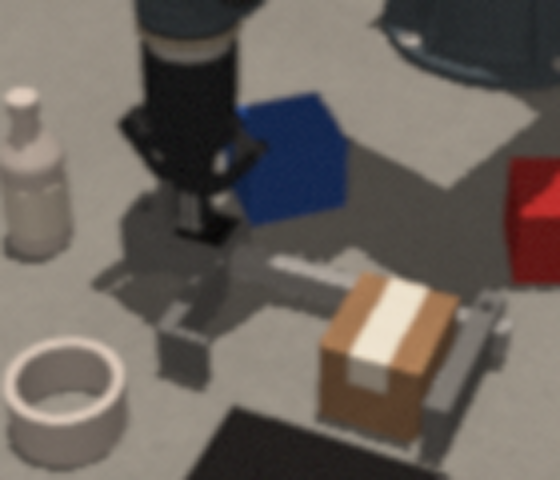

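The picture shows the jaw and its arm (185,340) right back, with the rib at the end block; the 32 N reaction agrees. I'll lift straight off.

```bash
python3 -m jog '[[0,-0.01,0,0,0],[0,-0.03,0,0,0],[0,-0.035,0,0,0],[0,-0.03,0,0,0],[0,0,0,0,0]]';python3 -c "
from h import *
st((-72,0,140))
d=snap('scene');P=cloud(d);C=np.array([X,Y,Z]);Q=(P-O)@C.T
b=inreg(Q,[125,-25,80],[165,25,103]);q=Q[b];print('rib',b.sum(),np.percentile(q,[5,50,95],axis=0))
b=inreg(Q,[60,40,30],[120,105,55]);q=Q[b];print('arm',b.sum(),np.percentile(q,[5,50,95],axis=0))
b=inreg(Q,[-135,0,69],[0,130,82]);q=Q[b];print('carton',q.mean(0),cv2.minAreaRect(q[:,:2].astype(np.float32)))
"
```

```text
time_s: 6.48
position: [454.3, -172.3, 236.4]
ee_rot: [0.723, -0.048, -0.687, -0.049]
wrist_force: [0.9, -0.8, 0.1]
opening: 0.0
t 6.48 tip clamp [121.3  -1.5 163.5] F clamp [0.7 1.  0.1] op 0.0
tool axes in clamp: [[-0.006, 0.05, -0.999], [1.0, 0.006, -0.005], [0.006, -0.999, -0.05]] twist for ty||X 0.006 or -3.136
to (-72, 0, 140) shift [  24.6 -193.1   -1.5]
rib 59 [[138.47570143 -17.35543989  82.1140803 ]
 [141.37911893   6.00095677  94.32336897]
 [147.84198803  22.50486609  98.48538565]]
arm 100 [[82.87552835 43.32481755 31.20132085]
 [84.59723789 73.45659542 47.61493083]
 [95.38085901 99.00390445 51.77773698]]
carton [-75.64754247  67.19501033  74.83334458] ((-74.69583129882812, 63.8468017578125), (94.81856536865234, 80.3738021850586), 89.89505004882812)
```

Jaw home is confirmed: arm face at 84.6 against 85 expected. Next I'll go behind the carton with the fingers partly open.

```bash
python3 -m jog '[[0.045,0,-0.035,0,0],[0.045,0,-0.035,0,0],[0.045,0,-0.035,0,0],[0.045,0,-0.035,0,0],[0.045,0,-0.030,0,0]]';python3 -m jog '[[0.045,0.015,-0.015,0,0],[0.045,0.02,0,0,0],[0.045,0.02,0,0,0],[0.045,0,0,0,0]]';python3 -c "
from h import *
st((-73,0,75),(-73,0,42))"
```

```text
time_s: 6.95
position: [476.1, -2.3, 229.9]
ee_rot: [0.721, -0.051, -0.689, -0.052]
wrist_force: [0.5, -0.2, -0.6]
opening: 0.526
time_s: 7.28
position: [479.4, 19.6, 168.5]
ee_rot: [0.72, -0.048, -0.691, -0.05]
wrist_force: [-0.9, -0.7, -0.6]
opening: 0.527
t 7.28 tip clamp [-72.3  -4.7  95.6] F clamp [ 0.8 -0.8 -0.6] op 0.53
tool axes in clamp: [[-0.006, 0.041, -0.999], [1.0, 0.004, -0.005], [0.004, -0.999, -0.041]] twist for ty||X 0.004 or -3.138
to (-73, 0, 75) shift [20.8 -0.6 -3.9]
to (-73, 0, 42) shift [53.7 -0.4 -2.5]
```

```bash
python3 -m jog '[[0.045,0.015,0,0,0],[0.045,0.015,0,0,0],[0.045,0.01,0,0,0],[0.045,0,0,0,0]]';python3 -c "
from h import *
st((-73,5,44))
d=snap('scene','s5.png');im=cv2.resize(d['img'][170:290,220:360],None,fx=4,fy=4,interpolation=2)[:,:,::-1];cv2.imwrite('pics/v5.png',im)"
```

```text
time_s: 7.62
position: [479.8, 19.4, 125.0]
ee_rot: [0.718, -0.048, -0.692, -0.05]
wrist_force: [0.1, 0.4, -0.3]
opening: 0.525
t 7.62 tip clamp [-72.1  -4.7  52. ] F clamp [-0.5  0.1 -0.3] op 0.53
tool axes in clamp: [[-0.005, 0.036, -0.999], [1.0, 0.004, -0.005], [0.004, -0.999, -0.036]] twist for ty||X 0.004 or -3.138
to (-73, 5, 44) shift [ 8.4 -0.8 -9.4]
```

View pics/v5.png

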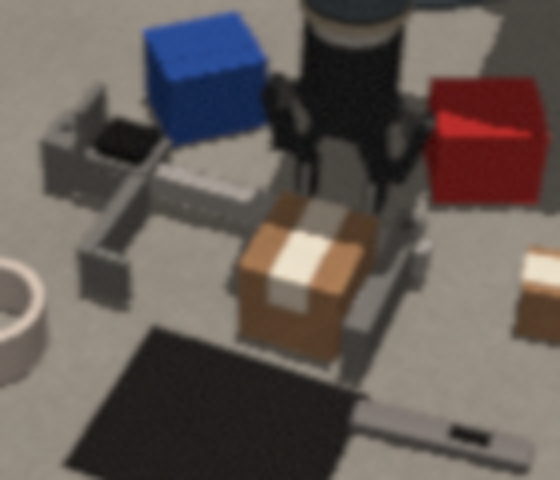

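The picture shows the jaw home (rib at the end block, about (75,130)) and both fingers behind the carton, centred on its tape. The path to the mat is clear. Lowering and pushing.

```bash
python3 -m jog '[[0.045,0.008,0,0,0],[0.045,0,0,-0.008,0],[0.045,0,0,-0.006,0],[0.045,0,0,-0.005,0],[0.045,0,0,-0.005,0]]';python3 -c "
from h import *
st((-73,152,44))";python3 -m jog '[[0.045,0,0,-0.008,0],[0.045,0,0,-0.008,0],[0.045,0,0,-0.008,0],[0.045,0,0,-0.008,0]]';python3 -c "
from h import *
st((-73,152,44))"
```

```text
time_s: 8.08
position: [506.3, 15.4, 120.2]
ee_rot: [0.719, -0.049, -0.692, -0.05]
wrist_force: [-1.5, 0.2, -0.2]
opening: 0.529
t 8.08 tip clamp [-71.9  22.2  47.3] F clamp [ 0.  -1.5 -0.2] op 0.53
tool axes in clamp: [[-0.005, 0.038, -0.999], [1.0, 0.003, -0.005], [0.003, -0.999, -0.038]] twist for ty||X 0.003 or -3.138
to (-73, 152, 44) shift [   8.2   -0.7 -129.5]
time_s: 8.42
position: [541.4, 10.4, 122.2]
ee_rot: [0.719, -0.049, -0.692, -0.05]
wrist_force: [-1.4, -0.6, -0.7]
opening: 0.53
t 8.42 tip clamp [-72.   57.7  49.3] F clamp [ 0.8 -1.3 -0.7] op 0.53
tool axes in clamp: [[-0.005, 0.038, -0.999], [1.0, 0.003, -0.005], [0.003, -0.999, -0.038]] twist for ty||X 0.003 or -3.139
to (-73, 152, 44) shift [  8.9  -0.7 -94. ]
```

```bash
python3 -m jog '[[0.045,0,0,0.008,0],[0.045,0.012,0,0,0],[0.045,0.012,0,0,0],[0.045,0,0,0,0]]';cat >> h.py <<'E'
def carton(fn=None):
    d=snap('scene',fn);P=cloud(d);C=np.array([X,Y,Z]);Q=(P-O)@C.T
    b=inreg(Q,[-140,40,66],[0,290,84])&(d['img'][:,:,0].astype(int)-d['img'][:,:,2]>12)
    q=Q[b];print('carton',b.sum(),np.percentile(q,[1,50,99],axis=0).round(1).tolist(),cv2.minAreaRect(q[:,:2].astype(np.float32)))
E
python3 -c "
from h import *
st((-73,152,25))
carton()"
```

```text
time_s: 8.75
position: [536.5, 11.2, 96.4]
ee_rot: [0.72, -0.049, -0.69, -0.051]
wrist_force: [-0.3, -0.1, -1.6]
opening: 0.526
t 8.75 tip clamp [-72.1  53.   23.5] F clamp [ 0.1 -0.3 -1.6] op 0.53
tool axes in clamp: [[-0.006, 0.042, -0.999], [1.0, 0.003, -0.005], [0.003, -0.999, -0.043]] twist for ty||X 0.003 or -3.139
to (-73, 152, 25) shift [  2.7  -0.6 -99. ]
carton 675 [[-114.1, 69.5, 67.2], [-75.9, 119.6, 74.8], [-34.6, 161.3, 78.3]] ((-74.10134887695312, 112.0016098022461), (80.5877914428711, 100.17919158935547), 0.03202376142144203)
```

```bash
python3 -m jog '[[0.045,0.0004,0,-0.008,0],[0.045,0.0004,0,-0.008,0],[0.045,0.0004,0,-0.008,0],[0.045,0.0004,0,-0.008,0],[0.045,0.0004,0,-0.008,0]]';python3 -m jog '[[0.045,0.0004,0,-0.008,0],[0.045,0.0004,0,-0.008,0],[0.045,0.0004,0,-0.008,0],[0.045,0.0004,0,-0.008,0]]';python3 -c "
from h import *
st((-73,152,25))
carton()"
```

```text
time_s: 9.22
position: [578.4, 5.4, 96.4]
ee_rot: [0.719, -0.049, -0.691, -0.05]
wrist_force: [-1.0, 0.2, -0.3]
opening: 0.529
time_s: 9.55
position: [614.3, 0.3, 96.4]
ee_rot: [0.72, -0.049, -0.691, -0.05]
wrist_force: [-1.4, -0.2, 0.1]
opening: 0.532
t 9.55 tip clamp [-72.4 131.5  23.4] F clamp [ 0.4 -1.3  0.1] op 0.53
tool axes in clamp: [[-0.005, 0.041, -0.999], [1.0, 0.003, -0.005], [0.003, -0.999, -0.041]] twist for ty||X 0.003 or -3.138
to (-73, 152, 25) shift [ -0.7  -0.5 -20.5]
carton 769 [[-114.1, 142.4, 66.6], [-76.0, 192.6, 74.9], [-35.3, 233.5, 78.2]] ((-73.41554260253906, 185.13134765625), (99.1119613647461, 81.89029693603516), 89.54666900634766)
```

```bash
python3 -m jog '[[0.045,0.0004,0,-0.007,0],[0.045,0.0004,0,-0.006,0],[0.045,0.0004,0,-0.004,0],[0.045,0,0,-0.003,0],[0.045,0,0,0,0]]';python3 -m jog '[[0.045,0,0,0.008,0],[0.045,0,0,0.02,0],[0.045,-0.02,0,0.01,0],[0.045,-0.04,0,0,0],[0.045,-0.04,0,0,0]]';python3 -m jog '[[0.045,-0.04,0,0.035,0],[0.045,-0.03,0,0.035,0],[0.045,0,0,0.035,0],[0.045,0,0,0.035,0],[0.045,0,0,0,0]]';python3 -c "
from h import *
st()
carton('s6.png')
d=snap('top','t6.png')
im=np.hstack([cv2.resize(x,None,fx=2.7,fy=2.7,interpolation=2) for x in(cv2.imread('pics/t6.png')[110:260,200:345],cv2.imread('pics/s6.png')[180:330,200:345])]);cv2.imwrite('pics/v6.png',im);print(im.shape)"
```

```text
time_s: 10.02
position: [637.9, -3.2, 96.2]
ee_rot: [0.72, -0.049, -0.69, -0.051]
wrist_force: [-0.3, 0.7, -1.0]
opening: 0.527
time_s: 10.43
position: [588.5, 2.9, 188.5]
ee_rot: [0.716, -0.049, -0.695, -0.051]
wrist_force: [0.7, 0.1, 0.5]
opening: 0.528
time_s: 10.85
position: [453.7, 21.7, 250.5]
ee_rot: [0.721, -0.049, -0.69, -0.051]
wrist_force: [0.9, -0.1, -0.5]
opening: 0.528
t 10.85 tip clamp [-70.6 -30.4 177.5] F clamp [-0.1  0.9 -0.5] op 0.53
tool axes in clamp: [[-0.006, 0.043, -0.999], [1.0, 0.003, -0.006], [0.003, -0.999, -0.043]] twist for ty||X 0.003 or -3.139
carton 799 [[-114.2, 166.9, 66.5], [-75.7, 217.0, 74.9], [-35.5, 257.4, 78.2]] ((-74.07437133789062, 212.35943603515625), (92.93389892578125, 81.38792419433594), 89.92076873779297)
(405, 784, 3)
```

View pics/v6.png

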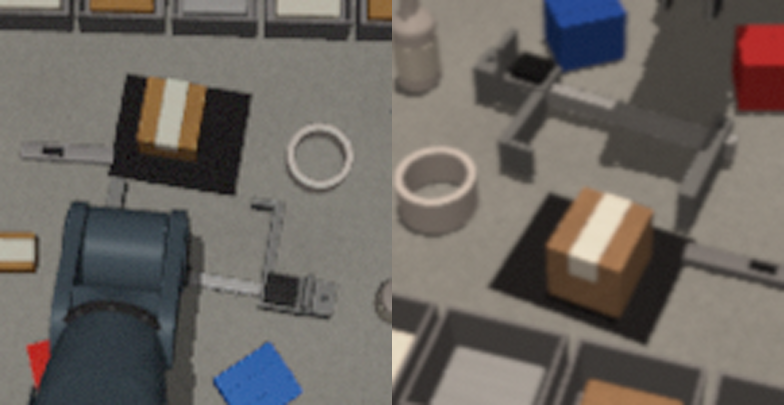

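Both views show the carton upright and wholly on the mat (top view about (172,118), mat edges clear all round). The jaw is still home, and the gripper is clear of everything.

```bash
python3 -c "
from h import *
print(job.sign_off())"
```

```text
the job is handed in; nothing more can be done
None
```

The carton is free and lies wholly on the black mat, and the job is handed in at about 10.9 s on the robot's clock.

- **Jaw:** I pressed the release pad right down with the shut fingertips and, keeping it down, pushed the jaw back against the end block. It stopped with a 32 N reaction. After I lifted off, the jaw's face measured 84.6 mm along the bar, against 85 mm for fully home.
- **Carton:** I pushed it straight out with two fingertips, first above the bar and then lower down once past it. Its measured span across the mat is about 167 to 250 mm, and the mat runs from 128 to 278 mm. Along the bar it sits at about -118 to -28 mm, and the mat runs from -150 to 30 mm. It is upright and square.
- **Forces and surroundings:** The largest force I read was about 41 N in total, through the fingertips during the jaw push. The gripper ended clear and the other things looked untouched. None of my checks failed or disagreed.

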